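# Size a carrot on the hole gauge and sort it

### The job

Size the carrot that lies on the chopping board on the steel hole gauge: from the robot's side push it nose first into the widest hole, then the next narrower ones, each time until about 40 mm sticks out behind the plate, going on to the first hole that refuses it; press only lightly there, never force it. Then lay it flat in the middle of the tray that has the colour of the ring round the narrowest hole it passed. Leave the other carrots in their crate and everything else where it stands.

Things in the scene. Friction and masses are not known exactly. Their poses are not given: they have to be found in the camera images.
- carrot_a_center (a point): Carrot A: centre of its root, on its axis; x axis along it to the nose, whose tip is 80 mm ahead; crown 80 mm behind, then a 14 mm green stub. Straight-sided, 25 to 37 mm thick (full from 22 mm behind the rounded tip), 60 to 210 g; the three look alike, sizes not told. Size the one on the board, nose roughly away from the robot.
- carrot_b_center (a point): Carrot B: centre of its root, on its axis; x axis along it to the nose, whose tip is 80 mm ahead; crown 80 mm behind, then a 14 mm green stub. Straight-sided, 25 to 37 mm thick (full from 22 mm behind the rounded tip), 60 to 210 g; the three look alike, sizes not told. Size the one on the board, nose roughly away from the robot.
- carrot_c_center (a point): Carrot C: centre of its root, on its axis; x axis along it to the nose, whose tip is 80 mm ahead; crown 80 mm behind, then a 14 mm green stub. Straight-sided, 25 to 37 mm thick (full from 22 mm behind the rounded tip), 60 to 210 g; the three look alike, sizes not told. Size the one on the board, nose roughly away from the robot.
- hole0 (a point): Centre of the widest hole, 40 mm across, blue ring round it, on the front face (robot side) of the gauge plate, 58 mm above the counter. x axis: the direction to push, square through the plate away from the robot; y: left along the plate; z up.
- hole1 (a point): Centre of the second hole, 34 mm across, yellow ring; 55 mm to the right of hole0 (towards -y of the plate). Same axes as hole0.
- hole2 (a point): Centre of the third hole, 28 mm across, red ring; 49 mm to the right of hole1. Same axes as hole0.
- hole3 (a point): Centre of the narrowest hole, 22 mm across, no ring and no tray: every carrot is too thick for it; 43 mm to the right of hole2. Same axes as hole0.
- blue_tray: The blue tray, for carrots whose narrowest passing hole is the 40 mm one with the blue ring. Open tray 215 mm long (x) by 94 mm wide (y), walls 4 mm thick and 24 mm high, fixed; inner floor 6 mm above the counter. Origin: centre of its underside. The three trays stand side by side in any order.
- yellow_tray: The yellow tray, for carrots whose narrowest passing hole is the 34 mm one with the yellow ring. Open tray 215 mm long (x) by 94 mm wide (y), walls 4 mm thick and 24 mm high, fixed; inner floor 6 mm above the counter. Origin: centre of its underside. The three trays stand side by side in any order.
- red_tray: The red tray, for carrots whose narrowest passing hole is the 28 mm one with the red ring. Open tray 215 mm long (x) by 94 mm wide (y), walls 4 mm thick and 24 mm high, fixed; inner floor 6 mm above the counter. Origin: centre of its underside. The three trays stand side by side in any order.
- board: Wooden chopping board 280 x 240 x 18 mm, fixed, origin at the centre of its underside; the carrot to size lies on it.
- crate: Slatted wooden crate 222 x 215 mm, 75 mm high, floor 18 mm above the counter, fixed, origin at the centre of its underside; holds the other two carrots.
- pitcher: Ribbed glass pitcher, 110 mm across, 200 mm high, loose; origin at the centre of its underside. Leave alone.
- bowl: Olivewood bowl, 150 mm across, 62 mm high, loose; origin at the centre of its underside. Leave alone.
- caddy: White plastic cutlery caddy 110 x 150 x 130 mm with forks and spoons up to about 200 mm high, loose; origin at the centre of its underside. Leave alone.
- gauge: Hole gauge: upright steel plate 5 mm thick, 240 mm wide, 98 mm high, fixed to the counter; free in front, behind it a 15 mm high foot to 123 mm, 62 mm high end gussets, a 14 mm top flange with a colour dot over each hole. A carrot has 3 mm play in the narrowest hole it passes, is 3 mm too thick for the next: its nose stops 5 to 17 mm in. Origin on the counter under the plate; axes as hole0.

How it is judged:
By the outcome, as a careful person would: the job done as asked, in the order asked, and still so for the second after the job is handed in, with the robot touching nothing.
It also fails if it takes over 67 s, if anything falls off the work surface, if the arm or the gripper's body presses on something with over 40 N, if the wrist force passes 120 N, or if a joint passes its speed limit or range.

### The arm

A 6-joint arm with a two-finger parallel gripper is mounted at the origin on the work surface. World frame = base frame: x ahead of the robot, y to its left, z up, the work surface at z = 0. Lengths are in m, angles in rad, forces in N, time in s.
With the tool pointing down it reaches from about 0.35 to 0.85 m from the base axis. Payload 8.1 kg.
Tool frame: the origin (TCP) lies at the very end of the fingers, on their centre line; the grasp point (between the pads) lies 19 mm behind it; x points along the fingers, y is the direction in which the jaws open and shut, and the axes are right-handed (so a half turn about x gives the same grasp; the last joint's range is limited). The gripper opens to 93 mm and grips with 3 to 60 N. Pads are 15 mm wide; open, the fingers measure 128 mm over their backs; the gripper's body (75 mm by 188 mm) begins 65 mm behind the grasp point.
Start: joints at [-1.322, 0.13, 1.488, -0, 1.523, -0.085], TCP at [0.197, -0.567, 0.219] pointing down, gripper open.
Joint ranges: [-2.96, 2.96], [-0.89, 2.26], [0.02, 2.5], [-1.34, 4.48], [0, 2.73], [-2.66, 2.66]. Speed limits (rad/s): [2.39, 2.39, 2.79, 3.14, 3.14, 3.14].

### API

Orientations are given as a rotation vector (axis times angle).
In Python, from plant import * gives the robot as it stands. The module is installed in compiled form; this text tells all that it offers.
- The arm moves only by the tool apply_moves, never from a script. Its argument "series" is a list of rows, each an object with "jaw": the gripper's target within -1 to 1 (shut at 1, half-way at 0, fully open at -1); "linear": the shift along the tool's x, y, z normalised to -1 to 1, where 1 is 0.6 m, a list of three; "roll": the turn about the tool's x normalised to -1 to 1, where 1 is 30 degrees. A call has 1 to 20 rows; each row is the pose to reach, as a shift and turn from the pose measured when the call began, along the tool's axes at that moment; what a row does not reach only later rows make up. A row lasts 1/8 s, in which the tool goes at most 62.5 mm and 10.7 degrees, less where a joint would pass 70% of its speed; a pose out of reach is approached as far as the arm can. A call with a number of a shift or a turn outside -1 to 1 is refused whole. A call with a gripper value outside its range is refused whole. The fingers move at their own pace and stop on an object; "force" is the grip in N (left out, the last holds). Time passes only in rows, so rows that repeat a pose let the fingers close. It gives the time, the measured TCP pose, the force and the opening at its end, in the units of the state.
- read_state(): the state, without advancing time (a new reading comes with each control period).
- read_camera(name): name is "side" or "top"; returns a dict with "pixels" (480x640x3 uint8, blue, green, red), "intrinsics" (3x3 intrinsics, pixels), "D" ([k1, k2, p1, p2, k3] as OpenCV has them; the pictures are not rectified), "rvec" (rotation vector, rad) and "tvec" (3), from world to camera coordinates, as OpenCV has them. Camera axes: x right, y down, z forward; pixel columns grow to the right and rows downward; lengths in m; the calibration is good to about 2 mm. A picture is of the moment at which its call begins. There is no depth.
- close_job(): hands the job in, once; it reports no verdict.
The state is a dict: "t": time; "q": joint angles; "dq": joint speeds; "joint_torque": joint torques, N m; "tool_pos": TCP position; "orientation": TCP orientation; "force": force on the tool from outside, world axes, zero at the start; "wrist_torque": the same for the moment, N m; "opening": finger opening in m.
Only numpy, scipy, OpenCV 4.12 (cv2) and the standard library are available. Lean on these libraries where they do the work, as an engineer would, in place of code of your own. Each camera call takes 0.05 s, during which the arm holds its last target. There are 200 camera calls.

## Working session

There is one attempt and no reset: what is moved stays moved. The work goes in short steps, Python scripts to look and compute and a tool call to move; the robot and the scene stay as the last step left them, time stands still between calls to the robot, and variables do not carry over. Pictures are saved under pics/ and viewed, about 8 in all and at most 12, crops included, and the job is handed in when it is done.

Besides the shell and the picture viewer there is one more tool, called after "Call:" as a command line: name --argument value ..., lists and objects as JSON in quotes. apply_moves: Moves the arm, as the interface text tells. Its arguments: {"type":"object","properties":{"series":{"type":"array"},"force":{"type":"number"}},"required":["series"]}

```bash
mkdir -p pics; python3 - <<'E'
from plant import *
import cv2
s=read_state();print({k:s[k] for k in('t','tool_pos','orientation','opening','force')})
for n in('top','side'):
    c=read_camera(n);cv2.imwrite(f'pics/{n}0.png',c['pixels']);print(n,c['intrinsics'],c['D'],c['rvec'],c['tvec'])
E
```

```text
{'t': 0.0, 'tool_pos': array([ 0.19645041, -0.56632226,  0.21757674]), 'orientation': array([ 2.04112682,  0.34579026, -2.04144046]), 'opening': 0.09301899283777666, 'force': array([-0.55808101,  0.03562055, -0.17489181])}
top [[514.357243     0.         320.92840746]
 [  0.         514.357243   237.53878798]
 [  0.           0.           1.        ]] [-0.10038001  0.          0.          0.          0.        ] [ 2.14229453 -2.18297612  0.15575445] [0.10805065 0.5820154  1.20536362]
side [[618.87666791   0.         320.06427066]
 [  0.         618.87666791 243.54041274]
 [  0.           0.           1.        ]] [-0.10207363  0.          0.          0.          0.        ] [ 0.42302152  2.68574298 -1.27826484] [ 0.5348473  -0.13772531  2.04505874]
```

View pics/top0.png

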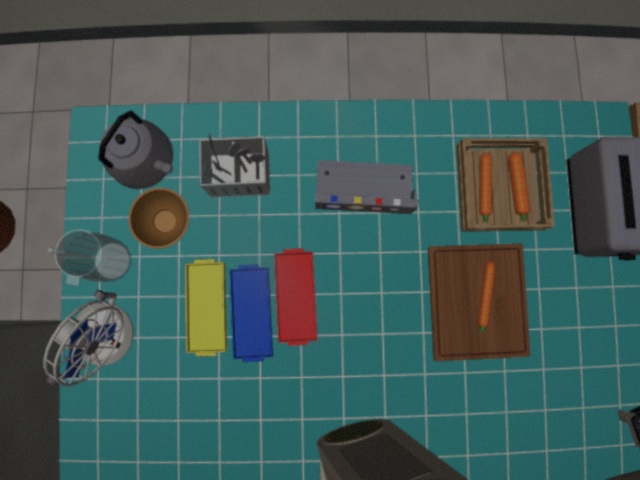

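View pics/side0.png

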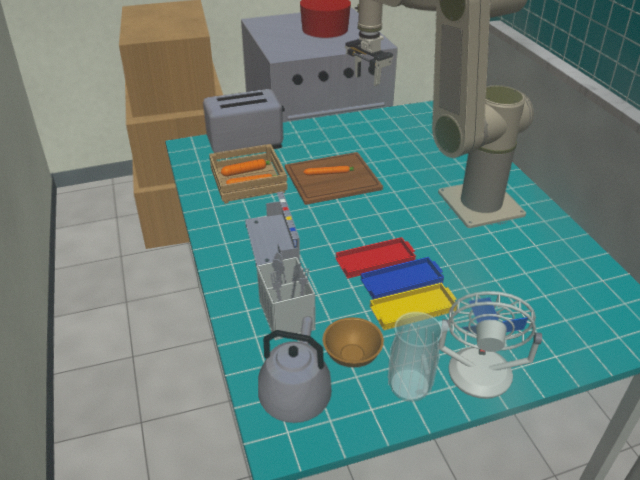

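Top view: carrot on the board, stub at (482,330) and nose at (491,263). The gauge dots run (334,199) to (397,203). Trays from left to right are yellow, blue and red. The side view agrees.

```bash
cat > h.py <<'E'
from plant import *
import cv2, numpy as np
from scipy.spatial.transform import Rotation as R
def ray(c,px):
    u=cv2.undistortPoints(np.array(px,float).reshape(-1,1,2),c['intrinsics'],c['D']).reshape(-1,2)
    M=cv2.Rodrigues(c['rvec'])[0]; d=np.c_[u,np.ones(len(u))]@M; o=-M.T@np.ravel(c['tvec']); return o,d
def onz(c,px,z):
    o,d=ray(c,px); return o+d*((z-o[2])/d[:,2])[:,None]
def proj(c,P): return cv2.projectPoints(np.array(P,float).reshape(-1,3),c['rvec'],c['tvec'],c['intrinsics'],c['D'])[0].reshape(-1,2)
def mask(c,hue,s=120,v=50,roi=None):
    h=cv2.cvtColor(c['pixels'],cv2.COLOR_BGR2HSV); m=np.zeros(h.shape[:2],np.uint8)
    for a,b in hue: m|=cv2.inRange(h,(a,s,v),(b,255,255))
    if roi: k=np.zeros_like(m);x0,y0,x1,y1=roi;k[y0:y1,x0:x1]=m[y0:y1,x0:x1];m=k
    return m
HUE=dict(red=[(0,5),(172,180)],yellow=[(22,32)],blue=[(105,130)],orange=[(5,18)])
def move(target,yaw_dir):
    """linear/roll args to bring TCP to target with tool z (or -z) axis along yaw_dir (world xy)"""
    s=read_state(); r=R.from_rotvec(s['orientation']); M=r.as_matrix()
    lin=M.T@(np.array(target)-s['tool_pos'])/0.6
    a=M.T@np.r_[yaw_dir,0]; ang=np.degrees(np.arctan2(-a[1],a[2])); ang=(ang+90)%180-90
    return lin.round(4),round(ang/30,4)
E
python3 - <<'E'
from h import *
c=read_camera('top'); s=read_state(); print(R.from_rotvec(s['orientation']).as_matrix().round(3))
m=mask(c,HUE['orange'],roi=(440,255,520,350)); p=cv2.findNonZero(m).reshape(-1,2)
print('carrot',len(p)); P=onz(c,p,.033); mu=P.mean(0);d=np.linalg.svd(P-mu,full_matrices=False)[2][0]; d*=np.sign(d[0]);t=(P-mu)@d; n=(P-mu)@np.r_[-d[1],d[0],0]
print(mu,d,np.percentile(t,[0,1,99,100]),np.ptp(n), 4*n.std())
for k in('red','yellow','blue'):
    m=mask(c,HUE[k],roi=(180,235,322,370)); p=max(cv2.findContours(m,0,2)[0],key=cv2.contourArea).reshape(-1,2)
    b=cv2.minAreaRect(onz(c,p,.024)[:,:2].astype(np.float32)); print(k,b)
I=c['pixels']; cv2.imwrite('pics/g.png',cv2.resize(I[150:225,305:430],None,fx=6,fy=6,interpolation=cv2.INTER_CUBIC))
c2=read_camera('side');I=c2['pixels']; cv2.imwrite('pics/gs.png',cv2.resize(I[180:290,235:330],None,fx=5,fy=5,interpolation=cv2.INTER_CUBIC))
E
```

```text
[[-0.     0.328 -0.945]
 [ 0.001 -0.945 -0.328]
 [-1.    -0.001 -0.   ]]
carrot 7555
[ 0.42089073 -0.28415905  0.033     ] [ 9.92205097e-01 -1.24615589e-01 -3.59698868e-18] [-0.12170992 -0.11400209  0.11517107  0.1237506 ] 0.21206495848650472 0.22974114867787734
red ((0.4444883465766907, 0.16173505783081055), (0.2297564148902893, 0.09096795320510864), 1.9597924947738647)
yellow ((0.4220958352088928, 0.3786434233188629), (0.22847025096416473, 0.09401747584342957), 1.0695666074752808)
blue ((0.40726596117019653, 0.26968929171562195), (0.23029498755931854, 0.09460492432117462), 2.1467490196228027)
```

View pics/g.png

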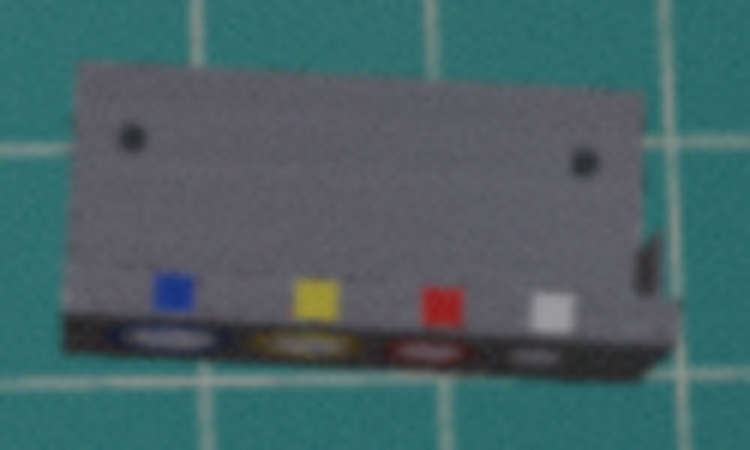

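View pics/gs.png

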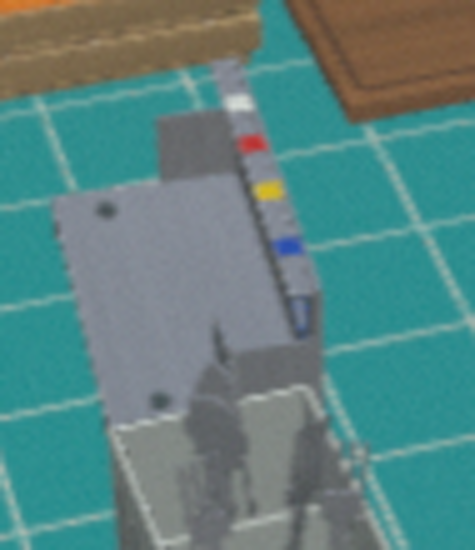

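Gauge crops: the rings on the front face centre near crop (165,338), (303,345) and (428,352). The dots are distinct in both views, so I can triangulate them. The board leaked into the carrot mask, so I'll tighten it.

```bash
cat >> h.py <<'E'
def tri(c1,p1,c2,p2):
    o1,d1=ray(c1,p1);o2,d2=ray(c2,p2);d1=d1[0]/np.linalg.norm(d1[0]);d2=d2[0]/np.linalg.norm(d2[0])
    A=np.eye(3)-np.outer(d1,d1);B=np.eye(3)-np.outer(d2,d2)
    X=np.linalg.solve(A+B,A@o1+B@o2); return X,np.linalg.norm(A@(X-o1))*2
def cent(m):
    M=cv2.moments(m,True); return (M['m10']/M['m00'],M['m01']/M['m00'])
def carrot(c,z,roi,v=110):
    m=mask(c,[(3,20)],190,v,roi); n,l,st,_=cv2.connectedComponentsWithStats(m); k=1+st[1:,4].argmax(); m=(l==k).astype(np.uint8)
    p=cv2.findNonZero(m).reshape(-1,2); P=onz(c,p,z); mu=P.mean(0); d=np.linalg.svd(P-mu,full_matrices=False)[2][0]; d*=np.sign(d[0]); t=(P-mu)@d; n=(P-mu)@np.r_[-d[1],d[0],0]
    return len(p),mu+d*(t.min()+t.max())/2+np.r_[-d[1],d[0],0]*np.median(n),d,np.ptp(t),4*n[abs(t)<.05].std()*.866
E
python3 - <<'E'
from h import *
c=read_camera('top');c2=read_camera('side')
for v in(80,110): print(carrot(c,.033,(440,255,520,350),v))
D={}
for k in('blue','yellow','red'):
    m=mask(c,HUE[k],90,60,(320,190,410,203 if k!='red' else 206)); 
    m2=mask(c2,HUE[k],90,60,(275,195,300,240)); 
    a,b=cent(m),cent(m2); D[k]=tri(c,a,c2,b); print(k,m.sum()//255,m2.sum()//255,np.round(a,1),np.round(b,1),D[k])
# rings from 6x crop -> pixel
ring=[((u+.5)/6-.5+305,(v+.5)/6-.5+150) for u,v in((165,338),(303,345),(428,352),(533,357))]
H=onz(c,ring,.058);print(H); print('plate y dir',np.polyfit(H[:,1],H[:,0],1))
E=onz(c,[(305+62/6,150+314/6),(305+675/6,150+345/6)],.098);print('edge',E,np.linalg.norm(E[0]-E[1]))
E
```

```text
(429, array([ 0.44046069, -0.29989103,  0.033     ]), array([ 9.83445180e-01, -1.81205897e-01, -1.83250496e-17]), np.float64(0.15553273258359673), np.float64(0.02839618248217789))
(392, array([ 0.44035484, -0.30046007,  0.033     ]), array([ 9.83385295e-01, -1.81530608e-01, -1.98684609e-17]), np.float64(0.1555352043104104), np.float64(0.026669885099934794))
blue 49 23 [333.5 198.2] [292.1 228.7] (array([0.66845921, 0.06695834, 0.0948991 ]), np.float64(0.0005186148129072108))
yellow 41 19 [357.1 199.6] [288.3 217.7] (array([0.66434782, 0.01208938, 0.09426211]), np.float64(0.00041235467851279085))
red 48 15 [378.1 200.9] [284.8 208.2] (array([ 0.66092611, -0.03713434,  0.09383371]), np.float64(0.0015109218466686546))
[[ 0.65698755  0.06925644  0.058     ]
 [ 0.65324424  0.01421403  0.058     ]
 [ 0.64960532 -0.03575218  0.058     ]
 [ 0.64691757 -0.07786124  0.058     ]]
plate y dir [0.06894526 0.65220822]
edge [[ 0.6584348   0.10947561  0.098     ]
 [ 0.64249518 -0.12794811  0.098     ]] 0.23795817792584867
```

```bash
python3 - <<'E'
from h import *
d=[.9834,-.1815]
print(move([.4307,-.2982,.12],d),move([.4307,-.2982,.0205],d))
E
```

```text
(array([ 0.164 , -0.2949, -0.5153]), np.float64(0.986)) (array([ 0.3298, -0.2948, -0.5153]), np.float64(0.986))
```

Call:
apply_moves --series '[{"jaw":-1,"linear":[0.1,-0.295,-0.515],"roll":0.986},{"jaw":-1,"linear":[0.1,-0.295,-0.515],"roll":0.986},{"jaw":-1,"linear":[0.164,-0.295,-0.515],"roll":0.986},{"jaw":-1,"linear":[0.164,-0.295,-0.515],"roll":0.986},{"jaw":-1,"linear":[0.164,-0.295,-0.515],"roll":0.986},{"jaw":-1,"linear":[0.164,-0.295,-0.515],"roll":0.986},{"jaw":-1,"linear":[0.164,-0.295,-0.515],"roll":0.986},{"jaw":-1,"linear":[0.164,-0.295,-0.515],"roll":0.986},{"jaw":-1,"linear":[0.164,-0.295,-0.515],"roll":0.986}]' --force 25

```text
t: 1.42
tool_pos: [0.4301, -0.2997, 0.1208]
orientation: [-2.126, 0.197, 2.124]
force: [0.8, 0.6, -0.5]
opening: 0.0929
```

```bash
python3 - <<'E'
from h import *
s=read_state();print(s['t'],s['tool_pos'],R.from_rotvec(s['orientation']).as_matrix().round(4).tolist())
c=read_camera('top');I=c['pixels'];cv2.imwrite('pics/a.png',cv2.resize(I[230:380,410:560],None,fx=4,fy=4))
d=[.9834,-.1815]
print(move([.4307,-.2982,.0205],d))
E
```

```text
1.425 [ 0.43013656 -0.2996597   0.12078387] [[0.0006, -0.1831, -0.9831], [-0.0005, -0.9831, 0.1831], [-1.0, 0.0004, -0.0007]]
(array([ 0.1671, -0.0027, -0.0005]), np.float64(-0.0038))
```

View pics/a.png

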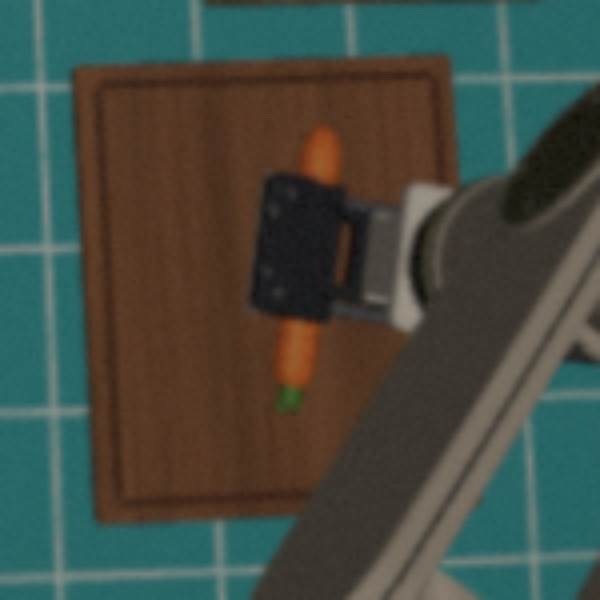

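The gripper straddles the carrot with its axis aligned (carrot runs crop (322,130) to (290,405)). Descend and grip.

Call:
apply_moves --series '[{"jaw":-1,"linear":[0.1,-0.0025,0],"roll":0},{"jaw":-1,"linear":[0.15,-0.0025,0],"roll":0},{"jaw":-1,"linear":[0.167,-0.0025,0],"roll":0},{"jaw":-1,"linear":[0.167,-0.0025,0],"roll":0},{"jaw":1,"linear":[0.167,-0.0025,0],"roll":0},{"jaw":1,"linear":[0.167,-0.0025,0],"roll":0},{"jaw":1,"linear":[0.167,-0.0025,0],"roll":0},{"jaw":1,"linear":[0.167,-0.0025,0],"roll":0},{"jaw":1,"linear":[0.167,-0.0025,0],"roll":0},{"jaw":1,"linear":[0.167,-0.0025,0],"roll":0},{"jaw":1,"linear":[0.167,-0.0025,0],"roll":0},{"jaw":1,"linear":[0.167,-0.0025,0],"roll":0}]' --force 25

```text
t: 2.98
tool_pos: [0.4304, -0.2982, 0.0205]
orientation: [-2.125, 0.197, 2.124]
force: [-1.6, 0.3, -0.3]
opening: 0.0244
```

Opening 24.4 mm, so it's the 25 mm carrot. Next I'll lift it and go in front of hole 0.

```bash
python3 - <<'E'
from h import *
print(move([.5373,.0763,.11],[.9976,-.0688]),move([.5373,.0763,.048],[.9976,-.0688]))
E
```

```text
(array([-0.1493, -0.6463, -0.0608]), np.float64(-0.2209)) (array([-0.0459, -0.6463, -0.0607]), np.float64(-0.2209))
```

Call:
apply_moves --series '[{"jaw":1,"linear":[-0.06,0,0],"roll":0},{"jaw":1,"linear":[-0.15,0,0],"roll":0},{"jaw":1,"linear":[-0.15,-0.1,-0.01],"roll":-0.04},{"jaw":1,"linear":[-0.15,-0.2,-0.02],"roll":-0.08},{"jaw":1,"linear":[-0.15,-0.3,-0.03],"roll":-0.12},{"jaw":1,"linear":[-0.15,-0.4,-0.04],"roll":-0.15},{"jaw":1,"linear":[-0.15,-0.5,-0.05],"roll":-0.18},{"jaw":1,"linear":[-0.15,-0.6,-0.06],"roll":-0.22},{"jaw":1,"linear":[-0.1,-0.646,-0.061],"roll":-0.221},{"jaw":1,"linear":[-0.046,-0.646,-0.061],"roll":-0.221},{"jaw":1,"linear":[-0.046,-0.646,-0.061],"roll":-0.221},{"jaw":1,"linear":[-0.046,-0.646,-0.061],"roll":-0.221}]'

```text
t: 4.47
tool_pos: [0.538, 0.0758, 0.049]
orientation: [-2.188, 0.076, 2.185]
force: [-0.8, 0.4, -0.2]
opening: 0.0243
```

```bash
python3 - <<'E'
from h import *
s=read_state();print(s['t'],s['tool_pos'],s['opening'],s['force'],R.from_rotvec(s['orientation']).as_matrix().round(4).tolist())
c=read_camera('top');c2=read_camera('side')
a=cv2.resize(c['pixels'][150:300,290:440],None,fx=4,fy=4,interpolation=cv2.INTER_CUBIC)
b=cv2.resize(c2['pixels'][170:320,230:430],None,fx=4,fy=4,interpolation=cv2.INTER_CUBIC)
cv2.imwrite('pics/b1.png',a);cv2.imwrite('pics/b2.png',b)
E
```

```text
4.475 [0.5379564  0.07580175 0.04903948] 0.024339330551922042 [-0.83465018  0.39038881 -0.17765794] [[0.0013, -0.0692, -0.9976], [-0.0003, -0.9976, 0.0692], [-1.0, 0.0002, -0.0013]]
```

View pics/b1.png

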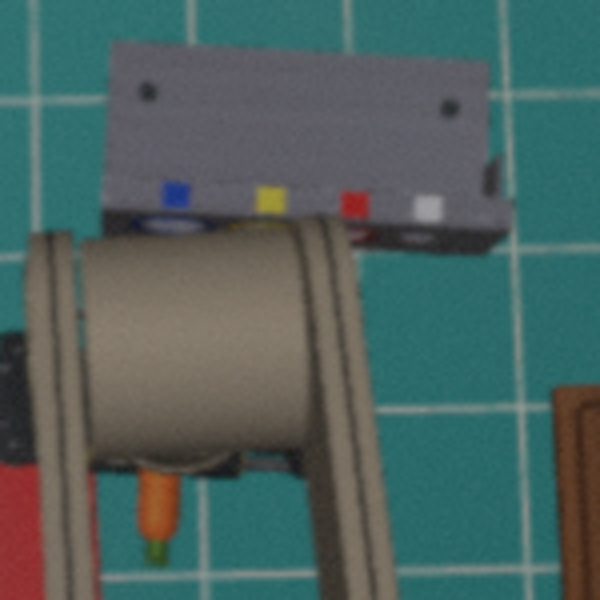

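View pics/b2.png

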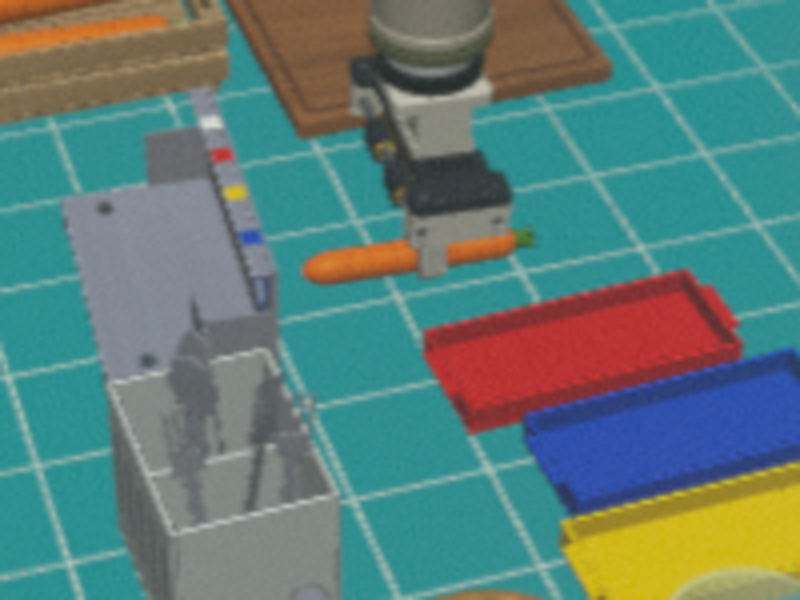

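The carrot is held straight in front of the blue-ring hole (nose at crop (305,268) in the side view, rear at (157,510) in the top view). Now I'll check its height and pitch from the side and its lateral offset from the top.

```bash
cat >> h.py <<'E'
N=np.array([.9976,-.0688,0]);Y=np.array([.0688,.9976,0])
def held():
    s=read_state();T=s['tool_pos'];c=read_camera('top');c2=read_camera('side')
    q=proj(c2,T+np.r_[0,0,.01])[0].astype(int)
    m=mask(c2,[(3,20)],170,90,(q[0]-35,q[1]-25,q[0]+35,q[1]+25)); p=cv2.findNonZero(m).reshape(-1,2)
    o,d=ray(c2,p); P=o+d*(((T-o)@Y)/(d@Y))[:,None]; a=(P-T)@N; z=P[:,2]
    r=[(round(float(u),3),round(float((z[abs(a-u)<.006].max()+z[abs(a-u)<.006].min())/2),4),round(float(np.ptp(z[abs(a-u)<.006])),4)) for u in(-.055,-.04,-.025,.025,.04,.055,.07) if (abs(a-u)<.006).any()]
    print('side: along,z,thick',r,'ends',a.min().round(4),a.max().round(4),'tcp z',T[2].round(4))
    q=proj(c,T+np.r_[0,0,.01]-.05*N)[0].astype(int)
    m=mask(c,[(3,20)],170,90,(q[0]-15,q[1]-10,q[0]+15,q[1]+25)); p=cv2.findNonZero(m)
    if p is not None:
        P=onz(c,p.reshape(-1,2),T[2]+.01)-T; a=P@N;y=P@Y
        print('top: along',a.min().round(4),a.max().round(4),'lat',((y.max()+y.min())/2).round(4),np.median(y).round(4),'slope',np.polyfit(a,y,1)[0].round(3),len(y))
    return s
E
python3 - <<'E'
from h import *
held()
E
```

```text
side: along,z,thick [(-0.055, 0.0519, 0.0146), (-0.04, 0.0513, 0.014), (-0.025, 0.0517, 0.0125), (0.025, 0.0561, 0.023), (0.04, 0.0568, 0.025), (0.055, 0.0569, 0.023), (0.07, 0.0566, 0.0241)] ends -0.0689 0.0896 tcp z 0.0499
top: along -0.0681 -0.0287 lat 0.0011 0.0009 slope 0.04 121
```

Call:
apply_moves --series '[{"jaw":1,"linear":[0.002,0,-0.03],"roll":0},{"jaw":1,"linear":[0.002,0,-0.05],"roll":0},{"jaw":1,"linear":[0.002,0,-0.07],"roll":0},{"jaw":1,"linear":[0.002,0,-0.09],"roll":0},{"jaw":1,"linear":[0.002,0,-0.11],"roll":0},{"jaw":1,"linear":[0.002,0,-0.123],"roll":0},{"jaw":1,"linear":[0.002,0,-0.123],"roll":0},{"jaw":1,"linear":[0.002,0,-0.123],"roll":0}]'

```text
t: 5.68
tool_pos: [0.6119, 0.0706, 0.0485]
orientation: [-2.189, 0.076, 2.183]
force: [-0.2, -1.1, -0.9]
opening: 0.0243
```

```bash
python3 - <<'E'
from h import *
s=held();print(s['force'],s['tool_pos'],s['opening'],s['t'], s['tool_pos']@N,s['tool_pos']@Y)
c2=read_camera('side');m=mask(c2,[(3,20)],170,90,(240,190,330,270));p=cv2.findNonZero(m).reshape(-1,2);T=s['tool_pos']
o,d=ray(c2,p);P=o+d*(((T-o)@Y)/(d@Y))[:,None];print('tip N range',(P@N).min(),(P@N).max(),len(p))
E
```

```text
side: along,z,thick [(-0.055, 0.0503, 0.0139), (-0.04, 0.05, 0.0139), (-0.025, 0.0507, 0.013), (0.025, 0.0548, 0.0229), (0.04, 0.0581, 0.0185), (0.055, 0.0533, 0.016), (0.07, 0.0556, 0.0233)] ends -0.0654 0.0879 tcp z 0.0485
top: along -0.066 -0.0248 lat 0.0006 0.0008 slope 0.003 144
[-0.20585369 -1.09581065 -0.87564464] [0.61194168 0.07063472 0.04852697] 0.02429903559898871 5.675 0.6056133528774118 0.11256678483664552
tip N range 0.5523828434457273 0.6935119027492157 165
```

Hole 0 passed with no contact force, about 39 mm out behind. Now the yellow hole.

Call:
apply_moves --series '[{"jaw":1,"linear":[0,0,0.04],"roll":0},{"jaw":1,"linear":[0,0,0.08],"roll":0},{"jaw":1,"linear":[0,0,0.12],"roll":0},{"jaw":1,"linear":[0,0,0.12],"roll":0},{"jaw":1,"linear":[0.001,0.05,0.12],"roll":0},{"jaw":1,"linear":[0.001,0.0915,0.12],"roll":0},{"jaw":1,"linear":[0.001,0.0915,0.12],"roll":0},{"jaw":1,"linear":[0.001,0.0915,0.12],"roll":0}]'

```text
t: 6.82
tool_pos: [0.537, 0.0211, 0.0481]
orientation: [-2.19, 0.076, 2.182]
force: [0.4, -0.3, -0.1]
opening: 0.0241
```

```bash
python3 - <<'E'
from h import *
s=held();print(s['force'],s['opening'],s['t'], s['tool_pos']@N,s['tool_pos']@Y)
E
```

```text
side: along,z,thick [(-0.055, 0.0502, 0.0158), (-0.04, 0.0519, 0.0158), (-0.025, 0.0506, 0.0164), (0.025, 0.0553, 0.0227), (0.04, 0.0546, 0.0232), (0.055, 0.055, 0.0226), (0.07, 0.0551, 0.0205)] ends -0.0684 0.0874 tcp z 0.0481
top: along -0.0675 -0.0275 lat 0.0007 0.001 slope 0.044 130
[ 0.43686665 -0.30446636 -0.06390266] 0.024139155378264898 6.825 0.534259600307482 0.05801226164556911
```

Call:
apply_moves --series '[{"jaw":1,"linear":[0,0,-0.02],"roll":0},{"jaw":1,"linear":[0,0,-0.04],"roll":0},{"jaw":1,"linear":[0,0,-0.06],"roll":0},{"jaw":1,"linear":[0,0,-0.08],"roll":0},{"jaw":1,"linear":[0,0,-0.1],"roll":0},{"jaw":1,"linear":[0,0,-0.121],"roll":0},{"jaw":1,"linear":[0,0,-0.121],"roll":0},{"jaw":1,"linear":[0,0,-0.121],"roll":0}]'

```text
t: 7.92
tool_pos: [0.6088, 0.0165, 0.0479]
orientation: [-2.189, 0.075, 2.183]
force: [-0.2, 0.5, -1.3]
opening: 0.0241
```

```bash
python3 - <<'E'
from h import *
s=held();print(s['force'],s['opening'],s['t'], s['tool_pos']@N,s['tool_pos']@Y)
E
```

```text
side: along,z,thick [(-0.055, 0.0518, 0.0163), (-0.04, 0.0509, 0.0151), (-0.025, 0.0509, 0.013), (0.025, 0.0548, 0.0231), (0.055, 0.0554, 0.0192), (0.07, 0.0549, 0.0224)] ends -0.0679 0.0886 tcp z 0.0479
top: along -0.0663 -0.0249 lat 0.0005 0.0009 slope 0.015 140
[-0.16172815  0.51525849 -1.34062579] 0.024133378053358513 7.925 0.6062032525812112 0.058374717854282804
```

Yellow passed. Now the red hole.

Call:
apply_moves --series '[{"jaw":1,"linear":[0,0,0.04],"roll":0},{"jaw":1,"linear":[0,0,0.08],"roll":0},{"jaw":1,"linear":[0,0,0.115],"roll":0},{"jaw":1,"linear":[0,0,0.115],"roll":0},{"jaw":1,"linear":[0,0.05,0.115],"roll":0},{"jaw":1,"linear":[0,0.083,0.115],"roll":0},{"jaw":1,"linear":[0,0.083,0.115],"roll":0},{"jaw":1,"linear":[0,0.083,0.115],"roll":0},{"jaw":1,"linear":[0,0.083,0.085],"roll":0},{"jaw":1,"linear":[0,0.083,0.065],"roll":0},{"jaw":1,"linear":[0,0.083,0.06],"roll":0},{"jaw":1,"linear":[0,0.083,0.06],"roll":0}]'

```text
t: 9.52
tool_pos: [0.5692, -0.0303, 0.0477]
orientation: [-2.189, 0.075, 2.184]
force: [-0.2, 0.0, -1.1]
opening: 0.0246
```

```bash
python3 - <<'E'
from h import *
s=held();print(s['force'],s['opening'],s['t'], s['tool_pos']@N,s['tool_pos']@Y)
E
```

```text
side: along,z,thick [(-0.055, 0.0523, 0.0191), (-0.04, 0.0535, 0.0169), (-0.025, 0.0524, 0.0169), (0.025, 0.054, 0.0228), (0.04, 0.054, 0.0206), (0.055, 0.0543, 0.0232), (0.07, 0.0552, 0.0194)] ends -0.0669 0.0716 tcp z 0.0477
top: along -0.0675 -0.0244 lat -0.0046 -0.0044 slope -0.056 69
[-0.17307842  0.01447241 -1.11056152] 0.024612059712485434 9.525 0.5698818134867266 0.008891208717955214
```

Call:
apply_moves --series '[{"jaw":1,"linear":[0,0,-0.01],"roll":0},{"jaw":1,"linear":[0,0,-0.02],"roll":0},{"jaw":1,"linear":[0,0,-0.03],"roll":0},{"jaw":1,"linear":[0,0,-0.03],"roll":0}]'

```text
t: 10.12
tool_pos: [0.5874, -0.0318, 0.0478]
orientation: [-2.189, 0.075, 2.184]
force: [-0.1, -0.2, -0.8]
opening: 0.0242
```

Free so far with the nose 26 mm in. Continuing to about 45 mm.

Call:
apply_moves --series '[{"jaw":1,"linear":[0,0,-0.01],"roll":0},{"jaw":1,"linear":[0,0,-0.02],"roll":0},{"jaw":1,"linear":[0,0,-0.031],"roll":0},{"jaw":1,"linear":[0,0,-0.031],"roll":0}]'

```text
t: 10.62
tool_pos: [0.6065, -0.0331, 0.0479]
orientation: [-2.189, 0.075, 2.183]
force: [-0.0, -0.5, -0.2]
opening: 0.0237
```

```bash
python3 - <<'E'
from h import *
s=held();print(s['force'],s['opening'],s['t'], s['tool_pos']@N,s['tool_pos']@Y)
E
```

```text
side: along,z,thick [(-0.055, 0.0534, 0.0212), (-0.04, 0.0524, 0.0169), (-0.025, 0.0524, 0.019), (0.025, 0.0542, 0.0211), (0.04, 0.0635, 0.0038), (0.055, 0.0528, 0.0189), (0.07, 0.0557, 0.0226)] ends -0.0661 0.0871 tcp z 0.0479
top: along -0.0669 -0.0235 lat -0.0042 -0.0038 slope -0.041 73
[-0.01544469 -0.49336881 -0.24791523] 0.023719470303819414 10.625 0.6072982601186648 0.008708166169297572
```

Red passed, about 40 mm out. Now hole 3, which should refuse it.

Call:
apply_moves --series '[{"jaw":1,"linear":[0,0,0.04],"roll":0},{"jaw":1,"linear":[0,0,0.08],"roll":0},{"jaw":1,"linear":[0,0,0.115],"roll":0},{"jaw":1,"linear":[0,0,0.115],"roll":0},{"jaw":1,"linear":[0,0.04,0.115],"roll":0},{"jaw":1,"linear":[0,0.072,0.115],"roll":0},{"jaw":1,"linear":[0,0.072,0.115],"roll":0},{"jaw":1,"linear":[0,0.072,0.115],"roll":0},{"jaw":1,"linear":[0,0.072,0.085],"roll":0},{"jaw":1,"linear":[0,0.072,0.075],"roll":0},{"jaw":1,"linear":[0,0.072,0.075],"roll":0}]'

```text
t: 12.1
tool_pos: [0.5581, -0.0726, 0.0475]
orientation: [-2.188, 0.074, 2.185]
force: [-1.7, -0.2, -0.7]
opening: 0.0243
```

Call:
apply_moves --series '[{"jaw":1,"linear":[0,0,-0.004],"roll":0},{"jaw":1,"linear":[0,0,-0.008],"roll":0},{"jaw":1,"linear":[0,0,-0.008],"roll":0}]'

```text
t: 12.48
tool_pos: [0.563, -0.073, 0.0476]
orientation: [-2.189, 0.074, 2.184]
force: [0.1, -1.1, -0.5]
opening: 0.0243
```

Call:
apply_moves --series '[{"jaw":1,"linear":[0,0,-0.003],"roll":0},{"jaw":1,"linear":[0,0,-0.006],"roll":0},{"jaw":1,"linear":[0,0,-0.006],"roll":0}]'

```text
t: 12.85
tool_pos: [0.5666, -0.0734, 0.0476]
orientation: [-2.189, 0.075, 2.185]
force: [0.2, -1.0, 0.1]
opening: 0.0243
```

Call:
apply_moves --series '[{"jaw":1,"linear":[0,0,-0.003],"roll":0},{"jaw":1,"linear":[0,0,-0.004],"roll":0},{"jaw":1,"linear":[0,0,-0.004],"roll":0}]'

```text
t: 13.22
tool_pos: [0.5686, -0.0737, 0.0473]
orientation: [-2.188, 0.075, 2.185]
force: [-2.9, -2.1, -0.1]
opening: 0.0246
```

Call:
apply_moves --series '[{"jaw":1,"linear":[0,0,-0.002],"roll":0},{"jaw":1,"linear":[0,0,-0.002],"roll":0}]'

```text
t: 13.48
tool_pos: [0.5691, -0.0737, 0.047]
orientation: [-2.186, 0.075, 2.187]
force: [-4.6, -2.0, 0.1]
opening: 0.024
```

Call:
apply_moves --series '[{"jaw":1,"linear":[0,0,-0.003],"roll":0},{"jaw":1,"linear":[0,0,-0.003],"roll":0}]'

```text
t: 13.72
tool_pos: [0.5694, -0.0737, 0.0461]
orientation: [-2.182, 0.075, 2.191]
force: [-7.4, -0.4, 1.1]
opening: 0.0242
```

```bash
python3 - <<'E'
from h import *
s=held();print(s['force'],s['opening'],s['t'], s['tool_pos']@N,s['tool_pos']@Y)
E
```

```text
side: along,z,thick [(-0.055, 0.0501, 0.0204), (-0.04, 0.052, 0.0198), (-0.025, 0.0509, 0.0209), (0.025, 0.0537, 0.0229), (0.04, 0.0543, 0.0207), (0.055, 0.0543, 0.0229), (0.07, 0.0589, 0.0114)] ends -0.0657 0.0658 tcp z 0.0461
[-7.43071523 -0.4097558   1.14726656] 0.02422573047974963 13.725 0.5730600365120723 -0.03437644572581822
```

Hole 3 refuses the carrot at about 11 mm in under about 7 N. I'll back out and go to the red tray.

Call:
apply_moves --series '[{"jaw":1,"linear":[0,0,0.03],"roll":0},{"jaw":1,"linear":[0,0,0.08],"roll":0},{"jaw":1,"linear":[-0.05,0,0.12],"roll":0},{"jaw":1,"linear":[-0.1,0,0.15],"roll":0},{"jaw":1,"linear":[-0.1,0,0.15],"roll":0},{"jaw":1,"linear":[-0.1,0,0.15],"roll":0}]'

```text
t: 14.58
tool_pos: [0.4803, -0.0674, 0.1063]
orientation: [-2.183, 0.074, 2.19]
force: [0.3, -0.8, -0.4]
opening: 0.0241
```

```bash
python3 - <<'E'
from h import *
s=held();print(s['force'],s['opening'],s['t'],s['tool_pos'])
d=[.9994,.0342]
print(move([.438,.1615,.11],d),move([.438,.1615,.009],d))
E
```

```text
side: along,z,thick [(-0.055, 0.1126, 0.0235), (-0.04, 0.1134, 0.0197), (-0.025, 0.1135, 0.0234), (0.025, 0.1132, 0.0254), (0.04, 0.1128, 0.0238), (0.055, 0.1133, 0.0259), (0.07, 0.114, 0.0232)] ends -0.0686 0.0879 tcp z 0.1063
[ 0.30077536 -0.83915534 -0.43331399] 0.02409259254217732 14.575 [ 0.48031089 -0.0674341   0.10630202]
(array([-0.0069, -0.3758,  0.0953]), np.float64(-0.1959)) (array([ 0.1614, -0.3757,  0.0944]), np.float64(-0.1959))
```

Call:
apply_moves --series '[{"jaw":1,"linear":[-0.007,-0.1,0.03],"roll":-0.05},{"jaw":1,"linear":[-0.007,-0.2,0.06],"roll":-0.1},{"jaw":1,"linear":[-0.007,-0.3,0.08],"roll":-0.15},{"jaw":1,"linear":[-0.007,-0.376,0.095],"roll":-0.196},{"jaw":1,"linear":[-0.007,-0.376,0.095],"roll":-0.196},{"jaw":1,"linear":[-0.007,-0.376,0.095],"roll":-0.196},{"jaw":1,"linear":[-0.007,-0.376,0.095],"roll":-0.196}]'

```text
t: 15.55
tool_pos: [0.4383, 0.1605, 0.1095]
orientation: [2.199, 0.037, -2.212]
force: [0.3, 0.4, -0.9]
opening: 0.0243
```

```bash
python3 - <<'E'
from h import *
s=read_state();print(s['t'],s['tool_pos'])
d=[.9994,.0342]
print(move([.438,.1615,.009],d))
c=read_camera('top');cv2.imwrite('pics/t1.png',cv2.resize(c['pixels'][220:370,230:380],None,fx=4,fy=4))
E
```

```text
15.55 [0.43829013 0.16045101 0.10952319]
(array([ 0.1675, -0.0016, -0.0006]), np.float64(-0.0032))
```

View pics/t1.png

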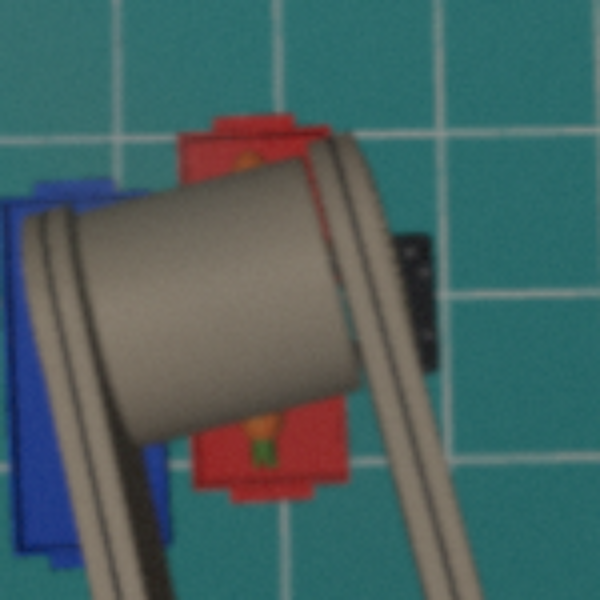

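The carrot is centred over the red tray (nose (250,160), stub (263,455)), and the small left shift is parallax from its height. Lower it, open slightly, rise.

Call:
apply_moves --series '[{"jaw":1,"linear":[0.08,-0.0015,0],"roll":0},{"jaw":1,"linear":[0.13,-0.0015,0],"roll":0},{"jaw":1,"linear":[0.15,-0.0015,0],"roll":0},{"jaw":1,"linear":[0.16,-0.0015,0],"roll":0},{"jaw":1,"linear":[0.167,-0.0015,0],"roll":0},{"jaw":1,"linear":[0.167,-0.0015,0],"roll":0},{"jaw":1,"linear":[0.167,-0.0015,0],"roll":0}]'

```text
t: 16.48
tool_pos: [0.4384, 0.1616, 0.0103]
orientation: [2.201, 0.037, -2.211]
force: [-1.3, -0.2, -0.9]
opening: 0.0243
```

Call:
apply_moves --series '[{"jaw":0.42,"linear":[0,0,0],"roll":0},{"jaw":0.36,"linear":[0,0,0],"roll":0},{"jaw":0.3,"linear":[0,0,0],"roll":0},{"jaw":0.25,"linear":[0,0,0],"roll":0},{"jaw":0.25,"linear":[0,0,0],"roll":0},{"jaw":0.25,"linear":[0,0,0],"roll":0},{"jaw":0.25,"linear":[-0.02,0,0],"roll":0},{"jaw":0.25,"linear":[-0.06,0,0],"roll":0},{"jaw":0.25,"linear":[-0.15,0,0],"roll":0},{"jaw":0.25,"linear":[-0.25,0,0],"roll":0},{"jaw":0.25,"linear":[-0.25,0.1,0],"roll":0},{"jaw":0.25,"linear":[-0.25,0.2,0],"roll":0},{"jaw":0.25,"linear":[-0.25,0.3,0],"roll":0},{"jaw":0.25,"linear":[-0.25,0.4,0],"roll":0},{"jaw":0.25,"linear":[-0.25,0.5,0],"roll":0},{"jaw":0.25,"linear":[-0.25,0.5,0],"roll":0},{"jaw":0.25,"linear":[-0.25,0.5,0],"roll":0}]'

```text
t: 18.6
tool_pos: [0.4487, -0.1381, 0.1603]
orientation: [2.202, 0.036, -2.211]
force: [0.3, 0.5, -0.1]
opening: 0.0349
```

```bash
python3 - <<'E'
from h import *
s=read_state();print(s['t'],s['tool_pos'],s['opening'],s['force'])
c=read_camera('top');cv2.imwrite('pics/t2.png',c['pixels'])
m=mask(c,HUE['red'],roi=(268,240,322,352)); p=max(cv2.findContours(m,0,2)[0],key=cv2.contourArea).reshape(-1,2)
print(cv2.minAreaRect(onz(c,p,.024)[:,:2].astype(np.float32)))
m=mask(c,[(6,20)],150,90,(275,250,315,345));p=cv2.findNonZero(m).reshape(-1,2);P=onz(c,p,.0185);print(len(p),P.min(0),P.max(0))
E
```

```text
18.6 [ 0.4487294  -0.13813816  0.16034488] 0.03486698007283579 [ 0.25721561  0.48292372 -0.11088222]
((0.4445022940635681, 0.16152238845825195), (0.2296861708164215, 0.09120504558086395), 1.8256391286849976)
591 [0.35394522 0.15060546 0.0185    ] [0.52749364 0.17603714 0.0185    ]
```

View pics/t2.png

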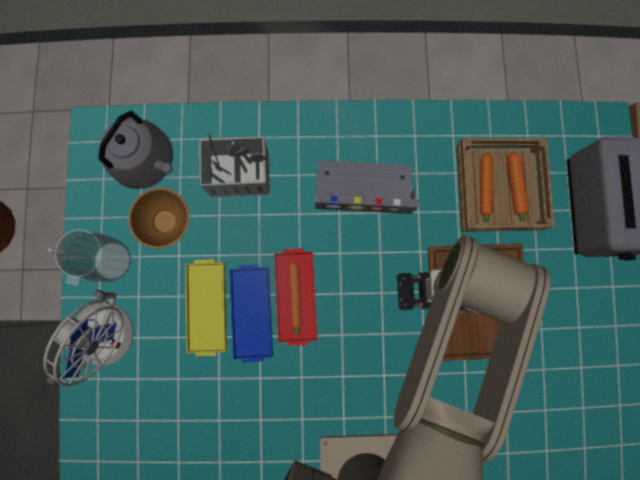

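The carrot lies flat in the middle of the red tray (295,264) to (296,333). Everything else is where it was.

```bash
python3 - <<'E'
from h import *
print(close_job())
E
```

```text
the job is handed in; nothing more can be done
None
```

I sized the carrot from the board, laid it in the red tray and handed the job in at 18.6 s (limit 67 s).

- **Sizing:** It passed the 40 mm (blue), 34 mm (yellow) and 28 mm (red) holes in that order. Each time about 40 mm stuck out behind the plate, with no push resistance in the force readings. The 22 mm hole refused it about 11 mm in, and I pressed there with about 7 N. The gripper opening of about 24 mm also fits a 25 mm carrot.
- **Placing:** The last picture shows it lying flat in the red tray. Its centre is within about 4 mm lengthwise and 2 mm sideways of the tray's middle. The other carrots and objects look unmoved, and the gripper was clear of everything.
- **Checks that disagreed:**
  - The side camera read heights about 3 mm low, so I took the insertion height from the known board and hole heights instead.
  - At the red hole the top view of the carrot was partly hidden by the arm, so I ignored its 4 mm sideways reading. The carrot went in without resistance.

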